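Make up the head-swap kit and the board-swap kit for two drive repairs

TASK

Make up the kits for the next two drive repairs. The head swap, in the black tray, gets the dish of spare heads, the blue head comb and the aluminium clamp disc; the board swap, in the blue tray, gets the green logic board and the clear cup for its screws. Lay each part flat and fully down in the pocket that is shaped for it, and leave the voice-coil magnet where it lies: neither job needs it.

Things in the scene. Friction and masses are not known exactly. Their poses are not given: they have to be found in the camera images.
- head_tray: Black kit tray, fixed, 216 (x) x 104 mm. Origin: centre of underside, on the bench; x along it. Pockets at y = 0: x = -64 mm round, 75 mm across (dish); +7 slot 59 (x) x 30 (comb, lengthwise, either way round); +71 round, 61 across (disc). Floors 6 mm over the bench, ribs 6.5 mm higher, 4 thick; no walls along the long sides; each pocket's +-y sides have 42 mm finger gaps in mid-side.
- board_tray: Blue kit tray, fixed, 176 (x) x 104 mm. Origin: centre of underside, on the bench; x along it. Pockets at y = 0: x = -28.5 mm, 112 (x) x 75 (logic board, lengthwise, either way round); x = +56, 49 x 49 (cup, square with the tray). Floors 6 mm over the bench, ribs 6.5 mm higher, 4 thick; no walls along the long sides; each pocket's +-y sides have 41 mm or wider finger gaps in mid-side.
- spare_heads_dish: Shallow clear round dish with small copper-coloured spare heads in it, 61 mm across, 13 mm high, lying open side up. Origin: centre of its underside; z up. Grasp it across the outside of its rim, any way round.
- head_comb: Head comb: small blue plastic block with a narrower toothed end, 16 (x) x 45 (y) x 10 mm. Origin: centre of its underside; long side along y, the full-width block reaches from y = -8 to +22 mm, the toothed end from -22 to -8 mm. Grasp it across x at about y = +5 mm.
- clamp_disc: Clamp disc: round scalloped aluminium disc with a central hole and small screw holes, 47 mm across, 10 mm high. Origin: centre of its underside; z up. Grasp it across its edge.
- logic_board: Logic board: green circuit board with a black connector strip along one long side, 61 (x) x 98 (y) x 10 mm (7 mm high but for the strip). Origin: centre of its underside; long side along y. The solid part reaches from x = -30 to +27 mm. Grasp it across x, in the middle of its length.
- screw_cup: Screw cup: small empty square cup of clear, whitish plastic, open at the top, 35 x 35 mm, 24 mm high, walls 2 mm. Origin: centre of its underside; z up; sides along x and y. Grasp it across the outside of two oppopoint walls.
- coil_magnet: Voice-coil magnet: curved grey magnet on a flat steel yoke, 20 (x) x 46 (y) x 9 mm. Origin: centre of its underside; long side along y. Belongs to neither kit; stays where it lies.
Mind the look-alikes: they are no part of the job. What is shaped like the spare_heads_dish but purple is not meant.

How it is judged:
By the outcome, as a careful person would: the job done as asked, in the order asked, and still so for the second after the job is handed in, with the robot touching nothing.
It also fails if it takes over 109 s, if anything falls off the work surface, if the arm or the gripper's body presses on something with over 40 N, if the wrist force passes 120 N, or if a joint passes its speed limit or range.

ROBOT

A 6-joint arm with a two-finger parallel gripper is mounted at the origin on a cart in front of the work surface, level with it; the furniture and walls round the work are solid. World frame = base frame: x ahead of the robot, y to its left, z up, the work surface at z = 0. Lengths are in m, angles in rad, forces in N, time in s.
With the tool pointing down it reaches from about 0.25 to 0.775 m from the base axis. Payload 4 kg.
Tool frame: the origin (TCP) lies at the very end of the fingers, on their centre line; the grasp point (between the pads) lies 19 mm behind it (tcp_to_grasp is the distance from the TCP to the grasp point, in m); z points along the fingers, y is the line along which they close (so a half turn about z gives the same grasp; the last joint's range is limited). The gripper opens to 94 mm and grips with 3 to 60 N. Pads are 16 mm wide; open, the fingers measure 119 mm over their backs; the gripper's body (75 mm by 177 mm) begins 78 mm behind the grasp point.
Start: joints at [-1.442, 0.087, 1.371, -0, 1.684, -0.103], TCP at [0.126, -0.535, 0.206] pointing down, gripper open.
Joint ranges: [-3.1, 3.1], [-0.76, 2.03], [0.27, 2.55], [-1.08, 4.22], [0.17, 2.65], [-2.57, 2.57]. Speed limits (rad/s): [2.79, 2.79, 3.14, 3.14, 3.14, 3.14].

INTERFACE

Orientations are given as [roll, pitch, yaw] about the fixed x, y, z axes, in that order (R = Rz(yaw) Ry(pitch) Rx(roll)).
In Python, from bench import * gives the robot as it stands.
- The arm moves only by the shell command python3 -m creep 'ROWS'. ROWS is rows parted by semicolons, their numbers by spaces, 1 to 20 of them, each of 5 numbers: the finger opening in m, then dx, dy, dz in m, then a turn about the tool's z in rad; each row shifts and turns the commanded pose from where the row before left it, along the tool's axes as they then stand; what a row does not reach is not made up. A row lasts 1/12 s, in which the tool goes at most 0.0417 m and 0.125 rad, less where a joint would pass 70% of its speed; a pose out of reach is approached as far as the arm can. The fingers move at their own pace and stop on an object; the grip force is fixed at half the most. Time passes only in rows, so rows that do not move let the fingers close. It prints the time, the measured TCP pose, the force, the opening and the grip force at its end.
- get_obs(): the state, without advancing time (a new reading comes with each control period).
- snapshot(name): name is "scene" or "top" or "wrist"; returns a dict with "color" (384x512x3 uint8, blue, green, red), "fx", "fy", "cx", "cy" (pixels), "k1" (the pictures are not rectified: a ray, as slopes to the right and down, at radius r is drawn at 1 + k1 r^2 times it, then the intrinsics apply), "extrinsics" (4x4, takes a point from world to camera coordinates). Camera axes: x right, y down, z forward; pixel columns grow to the right and rows downward; lengths in m; the calibration is good to about 2 mm. A picture is of the moment at which its call begins. There is no depth.
- close_job(): hands the job in; it is judged then, once.
The state is a dict: "time": time; "joint_positions": joint angles; "qvel": joint speeds; "joint_torque": joint torques, N m; "tool_pos": TCP position; "ee_rot": TCP orientation; "wrist_force": force on the tool from outside, world axes, zero at the start; "wrist_torque": the same for the moment, N m; "width": finger opening in m; "finger_force": force on a finger pad.
Only numpy, scipy, OpenCV 4.12 (cv2) and the standard library are available. Lean on these libraries where they do the work, as an engineer would, in place of code of your own. Each camera call takes 0.05 s, during which the arm holds its last target. There are 200 camera calls.

## Working session

There is one attempt and no reset: what is moved stays moved. The work goes in short steps, Python scripts to look and compute and a shell command to move; the robot and the scene stay as the last step left them, time stands still between calls to the robot, and variables do not carry over. Pictures are saved under pics/ and viewed, at most 14 in all, crops included, and the job is handed in when it is done.

```bash
ls; mkdir -p pics
python3 - <<'E'
from bench import *
import cv2
o=get_obs(); print(o)
for n in("scene","top","wrist"):
    s=snapshot(n); cv2.imwrite(f"pics/{n}0.png",s["color"]); print(n,s["fx"],s["fy"],s["cx"],s["cy"],s["k1"],s["extrinsics"].tolist() if hasattr(s["extrinsics"],"tolist") else s["extrinsics"])
E
```

```text
pics
{'time': 0.0, 'joint_positions': array([-1.44209669e+00,  8.79763507e-02,  1.37224869e+00,  4.71693675e-06,
        1.68360024e+00, -1.03109023e-01]), 'qvel': array([ 3.84389673e-04, -2.66716273e-04, -1.04292646e-03, -7.10743774e-05,
       -6.45278946e-04, -9.74296724e-04]), 'joint_torque': array([ 3.54371048e-05, -3.40185320e+01, -3.02423823e+01,  7.18131359e-02,
        3.30305204e-02, -1.64930043e-04]), 'tool_pos': array([ 0.12627738, -0.53474279,  0.20429534]), 'ee_rot': array([-3.13937236e+00, -2.34459949e-04,  2.31808923e-01]), 'wrist_force': array([ 0.18107545, -0.27263836, -0.69134954]), 'wrist_torque': array([-0.009028  ,  0.02597207,  0.02016541]), 'finger_force': 0.0, 'width': 0.09438769622925129}
scene 392.0808007419261 392.0808007419261 260.25601233297215 194.3785308316479 0.011222851909032433 [[-0.4759234658747825, -0.8794811943444829, -0.0031118200681884904, 0.5278870476541077], [-0.516050770916823, 0.2821179175971331, -0.8087651589966092, 0.29240606505607014], [0.7121716481761174, -0.3833044604032925, -0.5881234854765224, 0.6595081512542854], [0.0, 0.0, 0.0, 1.0]]
top 443.4572445283936 443.4572445283936 266.0550980594116 189.41871121261107 0.010038365836663387 [[0.018310135409760207, -0.9997223638804356, 0.01483017527173393, 0.23349283652149116], [-0.9965838988609936, -0.01944333009988926, -0.08026511973234676, 0.634035504354358], [0.08053118322921543, -0.013309848682116605, -0.9966632211814388, 1.1282226006251277], [0.0, 0.0, 0.0, 1.0]]
wrist 328.44807000618385 328.44807000618385 251.78203656107016 189.67400654665406 -0.04320121674591291 [[0.22884767648934565, -0.9734584409229184, -0.002721169115025677, -0.5472987234372162], [-0.9437044638251173, -0.2225370410324874, 0.24474302916540125, -0.0253866745422883], [-0.23885272852111017, -0.05344089412079336, -0.9695841608202943, 0.39028108231333375], [0.0, 0.0, 0.0, 1.0]]
```

View pics/top0.png

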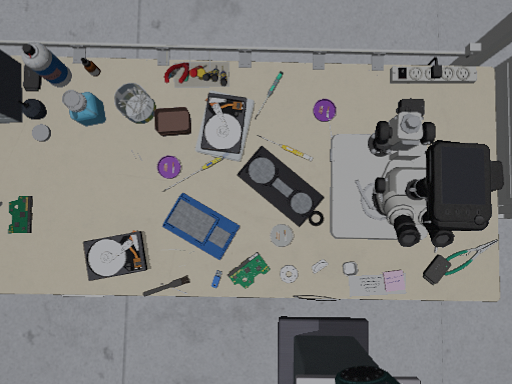

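View pics/scene0.png

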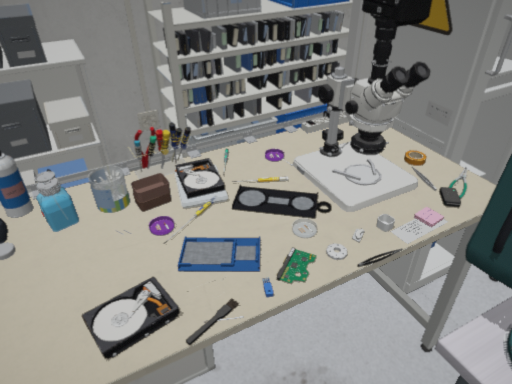

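The candidates, as pixels in the top view:
- Dish: the clear one at (282,235). The purple ones at (169,167) and (324,110) are look-alikes.
- Board: (249,270). The other green board at (20,215) is a look-alike and out of reach.
- Comb: the blue piece at (216,279).
- Disc: (289,273). The platters at (222,130) and (115,255) belong to drives.
- Cup: (349,268).
- Magnet: (319,266), which stays where it is.

Next I'll take a close crop to check these.

Run:
```python
import cv2
a=cv2.imread("pics/top0.png")[140:305,150:375]
cv2.imwrite("pics/crop0.png",cv2.resize(a,None,fx=3.5,fy=3.5,interpolation=cv2.INTER_CUBIC))
```

```text
(no output)
```

View pics/crop0.png

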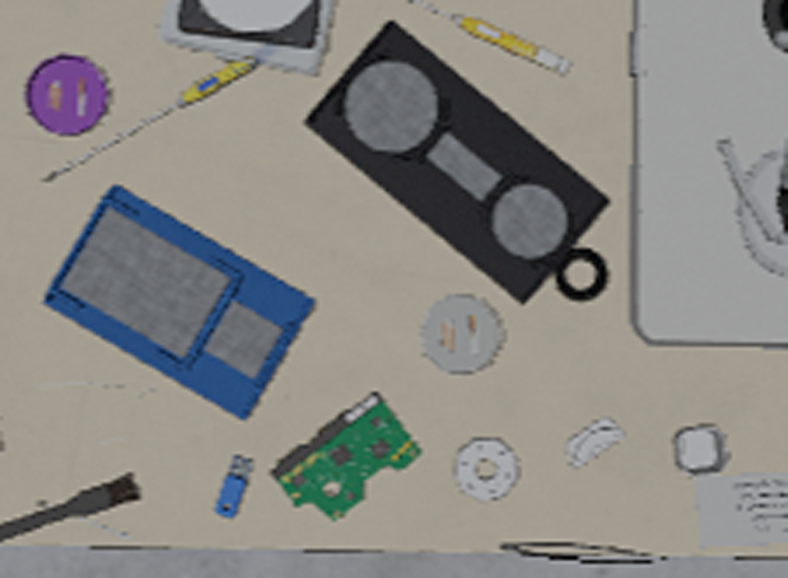

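The crop confirms the choice: the clear dish with copper heads is at top (282,235), and the purple one at (169,167) is not meant. Comb, board (strip on its upper-left side), disc and cup are as listed. Next I'll measure all of them in metric.

```bash
cat > h.py <<'E'
import numpy as np, cv2
from bench import *
def ray(s,uv,z):
    uv=np.atleast_2d(np.asarray(uv,float))
    K=np.array([[s["fx"],0,s["cx"]],[0,s["fy"],s["cy"]],[0,0,1]])
    p=cv2.undistortPoints(uv.reshape(-1,1,2),K,np.array([s["k1"],0,0,0,0.])).reshape(-1,2)
    E=np.array(s["extrinsics"]);R,t=E[:3,:3],E[:3,3]
    d=np.c_[p,np.ones(len(p))]@R; c=-R.T@t
    return (c+d*((z-c[2])/d[:,2])[:,None])[:,:2]
def proj(s,P):
    P=np.atleast_2d(np.asarray(P,float));E=np.array(s["extrinsics"])
    K=np.array([[s["fx"],0,s["cx"]],[0,s["fy"],s["cy"]],[0,0,1]])
    return cv2.projectPoints(P,cv2.Rodrigues(E[:3,:3])[0],E[:3,3],K,np.array([s["k1"],0,0,0,0.]))[0].reshape(-1,2)
def blob(m,box):
    x0,y0,x1,y1=box; k=np.zeros_like(m); k[y0:y1,x0:x1]=m[y0:y1,x0:x1]
    c=cv2.findContours(k,cv2.RETR_EXTERNAL,cv2.CHAIN_APPROX_NONE)[0]
    return max(c,key=cv2.contourArea).reshape(-1,2)
def rect(P):
    r=cv2.minAreaRect((P*1000).astype(np.float32)); (c,(w,h),a)=r
    if w<h: w,h,a=h,w,a+90
    a=(a+90)%180-90   # direction of long side, deg
    return np.round(c,1),round(w,1),round(h,1),round(a,1)
E
cat > m.py <<'E'
from h import *
s=snapshot("top"); im=s["color"]; hsv=cv2.cvtColor(im,cv2.COLOR_BGR2HSV); H,S,V=cv2.split(hsv)
u=lambda b:(b*255).astype(np.uint8)
lab=cv2.cvtColor(im,cv2.COLOR_BGR2LAB).astype(int)
bg=np.median(lab[215:260,300:325].reshape(-1,3),0); print("bg",bg)
diff=u(np.abs(lab-bg).max(2)>9)
blue=u((H>95)&(H<125)&(S>110)); green=u((H>40)&(H<90)&(S>60)); dark=u(V<75)
dk=cv2.morphologyEx(dark,cv2.MORPH_OPEN,np.ones((7,7)))
for n,m,b,z in(("headtray",dk,(232,140,326,232),.0125),("boardtray",blue,(158,188,245,262),.0125),
 ("comb",diff,(208,266,225,291),.01),("board",diff,(226,250,274,292),.008),("dish",diff,(268,221,298,250),.008),
 ("disc",diff,(276,261,300,285),.008),("cup",diff,(338,257,361,275),.018),("magnet",diff,(310,257,332,275),.006)):
    c=blob(m,b); P=ray(s,c,z); q=np.round(cv2.minEnclosingCircle((P*1000).astype(np.float32))[1],1)
    M=cv2.moments(c); print(n,rect(P),"circ",q,"centroid",np.round(ray(s,[[M['m10']/M['m00'],M['m01']/M['m00']]],z)[0]*1000,1),"box",c.min(0),c.max(0))
for n,(x,y) in dict(A=(392,22),B=(609,202),C=(524,303),D=(306,123),dp=(391,107),cp=(464,168),ip=(530,221),a=(115,185),b=(316,300),c=(247,419),d=(45,302),lp=(150,284),cu=(248,338)).items():
    print(n,np.round(ray(s,[[150+(x-1.5)/3.5,140+(y-1.5)/3.5]],.0125 if n in "ABCDabcd" else .006)[0]*1000,1))
E
python3 m.py
```

```text
bg [165. 128. 135.]
headtray (array([603.1, 207. ]), 164.2, 44.3, 51.6) circ 82.1 centroid [600.7 211.5] box [254 183] [304 223]
boardtray (array([533. , 414.3]), 174.9, 101.9, 60.9) circ 98.5 centroid [532.5 414. ] box [163 193] [238 259]
comb (array([396.8, 368.8]), 46.7, 20.3, -19.3) circ 23.7 centroid [396.4 369. ] box [211 270] [222 288]
board (array([416.7, 287.5]), 102.6, 62.9, -51.8) circ 57.7 centroid [419.8 287. ] box [226 252] [270 288]
dish (array([512.2, 201.4]), 62.8, 57.2, -89.0) circ 33.0 centroid [511.8 201. ] box [270 224] [294 246]
disc (array([413.1, 183. ]), 49.3, 43.6, -89.0) circ 25.7 centroid [414.5 183.1] box [279 265] [298 282]
cup (array([432.2,  25.2]), 41.5, 33.2, -89.0) circ 22.5 centroid [431.2  26.3] box [342 261] [358 274]
magnet (array([434.7, 104.4]), 47.8, 22.9, -55.8) circ 24.0 centroid [436.5 102.6] box [312 259] [328 273]
A [745.7 259.3]
B [612.7  94. ]
C [536.  156.9]
D [667.7 322.3]
dp [681.9 258.8]
cp [636.7 202.8]
ip [597.6 152.5]
a [618.3 463.7]
b [535.4 311.8]
c [446.9 360.7]
d [530.3 512.5]
lp [545.1 436.3]
cu [506.2 362.1]
```

```bash
python3 -m creep '.09 .0216 -.0332 0 0;.09 .0216 -.0332 0 0;.09 .0216 -.0332 0 0;.09 .0216 -.0332 0 0;.09 .0216 -.0332 0 0;.09 .0216 -.0332 0 0;.09 .0216 -.0332 0 0;.09 .0216 -.0332 0 0;.09 .0216 -.0332 0 0;.09 .0216 -.0332 0 0;.09 .0216 -.0332 0 0;.09 .0216 -.0332 0 0;.09 .0216 -.0332 0 0;.09 0 0 0 .1;.09 0 0 0 .11;.09 0 0 0 .11;.09 0 0 0 .11;.09 0 0 0 0'
cat > go.py <<'E'
# python3 go.py x y yawdeg [z]: remaining move in tool axes (translate first, then turn)
import sys; from h import *
a=[float(v) for v in sys.argv[1:]]; o=get_obs(); p=o["tool_pos"]; y=o["ee_rot"][2]
w=np.array(a[:2])/1000-p[:2]; c,s=np.cos(y),np.sin(y)
print("t",round(o["time"],2),"at",np.round(p,4),"yaw",round(np.degrees(y),1),"rp",np.round(o["ee_rot"][:2],3),"j6",round(o["joint_positions"][5],2),"w",round(o["width"],4),"F",np.round(o["wrist_force"],1),"ff",round(o["finger_force"],1))
d=np.array([c*w[0]+s*w[1], s*w[0]-c*w[1]]); t=(y-np.radians(a[2])+np.pi)%(2*np.pi)-np.pi
print("dx dy",np.round(d,4),"rows",round(np.hypot(*d)/.04,1),"turn",round(t,3))
E
python3 go.py 512 201 -11.5
```

```text
time: 1.7
tool_pos: [0.3004, -0.0504, 0.2053]
ee_rot: [3.141, 0.0, -0.199]
wrist_force: [-0.3, -0.2, 0.7]
width: 0.0895
finger_force: 0.0
t 1.7 at [ 0.3004 -0.0504  0.2053] yaw -11.4 rp [3.141 0.   ] j6 1.42 w 0.0895 F [-0.3 -0.2  0.7] ff 0.0
dx dy [ 0.1578 -0.2882] rows 8.2 turn 0.002
```

```bash
python3 -m creep '.09 .0175 -.032 0 0;.09 .0175 -.032 0 0;.09 .0175 -.032 0 0;.09 .0175 -.032 0 0;.09 .0175 -.032 0 0;.09 .0175 -.032 0 0;.09 .0175 -.032 0 0;.09 .0175 -.032 .01 0;.09 .0175 -.032 .01 0;.09 0 0 0 0;.09 0 0 0 0' | head -3
python3 go.py 512 201 -11.5
python3 - <<'E'
from h import *
s=snapshot("wrist"); im=s["color"].copy()
for P in ([.512,.201,.008],[.414,.183,.008],[.397,.369,.01],[.417,.2875,.008],[.536,.157,.0125],[.5975,.1525,.006],[.682,.2588,.006]):
    u=proj(s,P)[0]; print(P,u.round(0)); cv2.circle(im,tuple(int(v) for v in u),3,(0,0,255),1)
cv2.imwrite("pics/w1.png",im)
E
```

```text
time: 2.62
tool_pos: [0.5113, 0.2012, 0.1827]
ee_rot: [3.139, 0.005, -0.194]
t 2.62 at [0.5113 0.2012 0.1827] yaw -11.1 rp [3.139 0.005] j6 2.04 w 0.0899 F [-0.8  0.   0.9] ff 0.0
dx dy [0.0007 0.0001] rows 0.0 turn 0.006
[0.512, 0.201, 0.008] [253. 171.]
[0.414, 0.183, 0.008] [284. 249.]
[0.397, 0.369, 0.01] [135. 290.]
[0.417, 0.2875, 0.008] [196. 263.]
[0.536, 0.157, 0.0125] [289. 142.]
[0.5975, 0.1525, 0.006] [283.  82.]
[0.682, 0.2588, 0.006] [163.  18.]
```

View pics/w1.png

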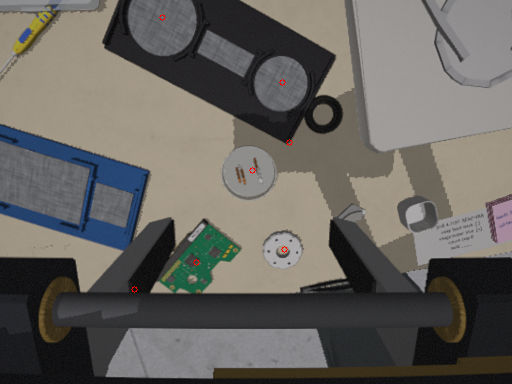

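The wrist view agrees with the top measurements to within about 4 px: dish (249,171), disc (283,250), pockets on their marks. Now I'll descend onto the dish.

```bash
python3 -m creep '.09 .001 -.002 .04 0;.09 0 0 .04 0;.09 0 0 .04 0;.09 0 0 .03 0;.09 0 0 .018 0;.09 0 0 .009 0;.09 0 0 0 0;.09 0 0 0 0' 
python3 -m creep '.05 0 0 0 0;.05 0 0 0 0;.05 0 0 0 0;.05 0 0 0 0;.05 0 0 0 0;.05 0 0 0 0;.05 0 0 0 0;.05 0 0 0 0'
```

```text
time: 3.33
tool_pos: [0.5138, 0.2018, 0.0102]
ee_rot: [-3.141, -0.002, -0.199]
wrist_force: [0.3, 0.5, 0.4]
width: 0.0902
finger_force: 0.0
time: 4.0
tool_pos: [0.5134, 0.2025, 0.0091]
ee_rot: [-3.141, -0.001, -0.198]
wrist_force: [-0.3, -0.3, 3.8]
width: 0.0589
finger_force: 30.0
```

```bash
python3 -m creep '.08 0 0 0 0;.08 0 0 0 0;.08 0 0 0 0;.08 0 0 .003 0;.08 0 0 .003 0;.08 0 0 0 0;.05 0 0 0 0;.05 0 0 0 0;.05 0 0 0 0;.05 0 0 0 0;.05 0 0 0 0;.05 0 0 0 0' 
python3 -m creep '.05 0 0 -.01 0;.05 0 0 -.03 0;.05 0 0 -.03 0;.05 0 0 0 0;.05 0 0 0 0'
python3 go.py 682 258.5 51.2
python3 - <<'E'
from h import *
s=snapshot("wrist");cv2.imwrite("pics/w2.png",s["color"])
E
```

```text
time: 5.0
tool_pos: [0.5131, 0.2024, 0.0025]
ee_rot: [3.142, -0.0, -0.198]
wrist_force: [-0.0, 0.2, -0.6]
width: 0.059
finger_force: 30.0
time: 5.42
tool_pos: [0.515, 0.2029, 0.0758]
ee_rot: [-3.139, -0.006, -0.198]
wrist_force: [0.1, -0.1, -0.7]
width: 0.0589
finger_force: 30.0
t 5.42 at [0.515  0.2029 0.0758] yaw -11.4 rp [-3.139 -0.006] j6 2.04 w 0.0589 F [ 0.1 -0.1 -0.7] ff 30.0
dx dy [ 0.1528 -0.0874] rows 4.4 turn -1.092
```

View pics/w2.png

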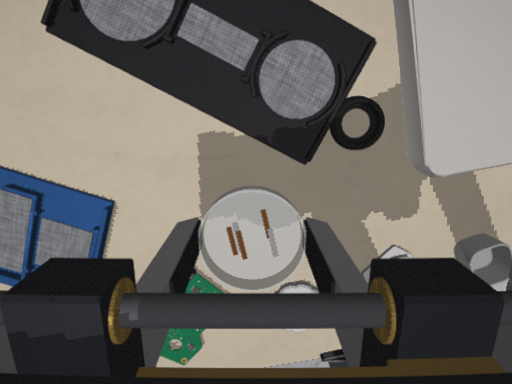

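The dish is held between the pads, its rim centre at about (253,234). I'll check its offset from the TCP.

Run:
```python
from h import *
s=snapshot("wrist"); im=s["color"]
lab=cv2.cvtColor(im,cv2.COLOR_BGR2HSV)
# rim edges: left/right/top of ellipse read at z of rim
for n,u in dict(top=(252,188),left=(200,234),right=(305,234)).items(): print(n,ray(s,[u],.086)[0].round(4))
print(get_obs()["tool_pos"], proj(s,get_obs()["tool_pos"]+[0,0,.01]))
```

```text
top [0.5418 0.198 ]
left [0.5222 0.2307]
right [0.511  0.1749]
[0.51253417 0.2022142  0.07212473] [[254.96824305 237.91512501]]
```

```bash
python3 -m creep '.05 .031 -.0175 0 0;.05 .031 -.0175 0 0;.05 .031 -.0175 0 0;.05 .031 -.0175 0 0;.05 .031 -.0175 0 0;.05 0 0 0 -.12;.05 0 0 0 -.122;.05 0 0 0 -.122;.05 0 0 0 -.122;.05 0 0 0 -.122;.05 0 0 0 -.122;.05 0 0 0 -.122;.05 0 0 0 -.12;.05 0 0 0 -.12;.05 0 0 0 0;.05 0 0 0 0'
python3 go.py 681.5 258.5 51.2
python3 - <<'E'
from h import *
s=snapshot("wrist");im=s["color"]
for P in ([.682,.2588,.006],[.6364,.2027,.006],[.5975,.1525,.006]):
    u=proj(s,P)[0]; cv2.circle(im,tuple(int(v) for v in u),3,(0,0,255),1)
cv2.imwrite("pics/w3.png",im)
E
```

```text
time: 6.85
tool_pos: [0.6812, 0.2573, 0.0702]
ee_rot: [-3.14, 0.003, 0.891]
wrist_force: [-0.6, 0.3, -0.7]
width: 0.0591
finger_force: 30.0
t 6.85 at [0.6812 0.2573 0.0702] yaw 51.0 rp [-3.14e+00  3.00e-03] j6 0.96 w 0.0591 F [-0.6  0.3 -0.7] ff 30.0
dx dy [ 0.0011 -0.0005] rows 0.0 turn -0.003
```

View pics/w3.png

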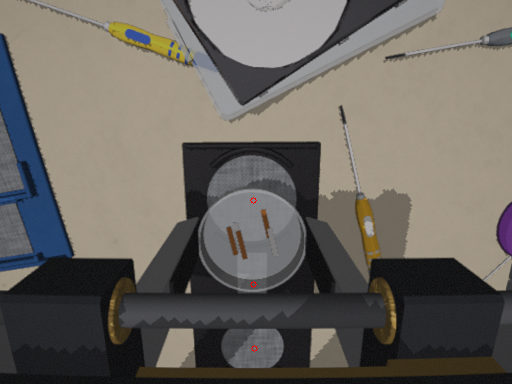

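The pocket's grey floor is centred at (253,199), on my mark, so I'll lower.

```bash
python3 -m creep '.05 .001 0 .015 0;.05 0 0 .02 0;.05 0 0 .016 0;.05 0 0 .006 0;.05 0 0 0 0;.05 0 0 0 0'; python3 go.py 681.5 258.5 51.2;python3 -m creep '.05 0 0 .002 0;.05 0 0 0 0;.05 0 0 0 0'; python3 go.py 681.5 258.5 51.2
```

```text
time: 7.4
tool_pos: [0.6827, 0.2583, 0.0152]
ee_rot: [-3.141, 0.001, 0.893]
wrist_force: [0.0, -0.5, -0.3]
width: 0.0591
finger_force: 30.0
t 7.4 at [0.6827 0.2583 0.0152] yaw 51.2 rp [-3.141e+00  1.000e-03] j6 0.96 w 0.0591 F [ 0.  -0.5 -0.3] ff 30.0
dx dy [-0.0006 -0.001 ] rows 0.0 turn -0.001
time: 7.65
tool_pos: [0.6835, 0.2586, 0.0148]
ee_rot: [3.14, -0.002, 0.894]
wrist_force: [0.2, -0.0, -0.6]
width: 0.0593
finger_force: 30.0
t 7.65 at [0.6835 0.2586 0.0148] yaw 51.2 rp [ 3.14e+00 -2.00e-03] j6 0.96 w 0.0593 F [ 0.2 -0.  -0.6] ff 30.0
dx dy [-0.0013 -0.0015] rows 0.1 turn -0.0
```

```bash
for i in 1 2; do python3 -m creep '.05 0 0 .002 0;.05 0 0 0 0;.05 0 0 0 0'|sed -n '2p;4p'; done
```

```text
tool_pos: [0.6828, 0.2584, 0.0115]
wrist_force: [-0.4, -0.4, -0.6]
tool_pos: [0.6826, 0.2583, 0.0091]
wrist_force: [0.2, 0.1, 0.2]
```

```bash
for i in 1 2; do python3 -m creep '.05 0 0 .001 0;.05 0 0 0 0;.05 0 0 0 0'|sed -n '2p;4p'; done
```

```text
tool_pos: [0.6829, 0.2584, 0.0086]
wrist_force: [0.4, 0.3, 0.6]
tool_pos: [0.683, 0.2584, 0.0086]
wrist_force: [-2.0, -0.8, 4.9]
```

```bash
python3 -m creep '.08 0 0 0 0;.08 0 0 0 0;.08 0 0 0 0;.08 0 0 -.02 0;.08 0 0 -.04 0;.08 0 0 -.04 0;.08 0 0 -.04 0;.08 0 0 0 0;.08 0 0 0 0'
python3 - <<'E'
from h import *
s=snapshot("wrist");cv2.imwrite("pics/w4.png",s["color"])
E
python3 go.py 392 370.5 160.7
```

```text
time: 9.4
tool_pos: [0.6849, 0.259, 0.1522]
ee_rot: [3.136, -0.007, 0.894]
wrist_force: [0.0, 0.2, -0.6]
width: 0.0799
finger_force: 0.0
t 9.45 at [0.6834 0.2585 0.1485] yaw 51.2 rp [ 3.14e+00 -2.00e-03] j6 0.96 w 0.0801 F [ 0.3  0.3 -1. ] ff 0.0
dx dy [-0.0953 -0.2973] rows 7.8 turn -1.911
```

View pics/w4.png

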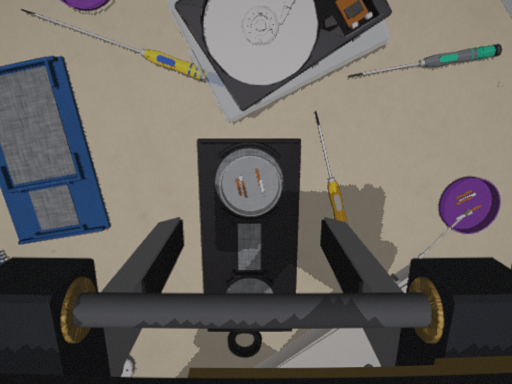

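The dish sits in its round pocket at (249,181). Next is the comb.

```bash
python3 -m creep '.06 -.0119 -.0372 0 0;.06 -.0119 -.0372 0 0;.06 -.0119 -.0372 0 0;.06 -.0119 -.0372 0 0;.06 -.0119 -.0372 0 0;.06 -.0119 -.0372 0 0;.06 -.0119 -.0372 0 0;.06 -.0119 -.0372 0 0;.06 0 0 0 -.12;.06 0 0 0 -.12;.06 0 0 0 -.12;.06 0 0 0 -.12;.06 0 0 0 -.12;.06 0 0 0 -.12;.06 0 0 0 -.12;.06 0 0 0 -.12' >/dev/null
python3 -m creep '.06 0 0 0 -.12;.06 0 0 0 -.12;.06 0 0 0 -.12;.06 0 0 0 -.12;.06 0 0 0 -.12;.06 0 0 0 -.12;.06 0 0 0 -.12;.06 0 0 0 -.11;.06 0 0 0 0' >/dev/null
python3 go.py 392 370.5 160.7
cat > wc.py <<'E'
import sys; from h import *
s=snapshot("wrist");im=s["color"]; hsv=cv2.cvtColor(im,cv2.COLOR_BGR2HSV); H,S,V=cv2.split(hsv)
if sys.argv[1]=="comb": m=(H>95)&(H<125)&(S>110)
else: m=(H>40)&(H<90)&(S>60)
m=(m*255).astype(np.uint8); z=float(sys.argv[2])
for c in cv2.findContours(m,cv2.RETR_EXTERNAL,cv2.CHAIN_APPROX_NONE)[0]:
    if cv2.contourArea(c)>150: P=ray(s,c.reshape(-1,2),z); print(rect(P),"c",np.round(1000*P.mean(0),1),"px",c.reshape(-1,2).mean(0).round())
cv2.imwrite(sys.argv[3],im)
E
python3 wc.py comb .01 pics/w5.png
```

```text
t 11.53 at [0.39   0.3696 0.1442] yaw 160.7 rp [-3.137e+00 -3.000e-03] j6 -0.58 w 0.0602 F [-0.6 -0.5 -0.2] ff 0.0
dx dy [-0.0016  0.0015] rows 0.1 turn 0.001
(array([509.8, 471.7]), 87.4, 17.2, 60.9) c [506.3 472.9] px [382. 254.]
(array([487.5, 375.4]), 72.0, 62.1, -29.0) c [482.9 372.8] px [284. 264.]
(array([388.3, 374.1]), 30.3, 14.8, -16.7) c [388.3 374.1] px [255. 180.]
```

View pics/w5.png

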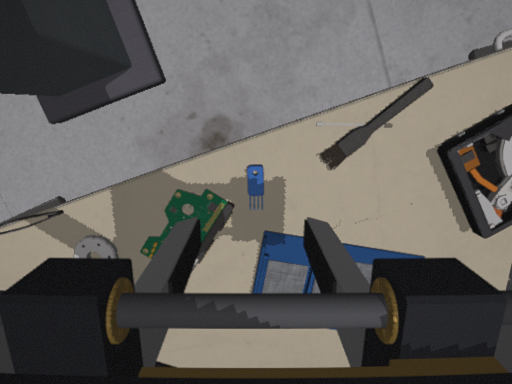

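The comb is seen alone at (255,180), with its teeth pointing down the picture toward the board tray. The logic board's corner is near at (233,203), so I'll use a narrow opening and grasp slightly further out.

```bash
python3 -m creep '.032 .0037 .0025 .03 -.02;.032 0 0 .04 0;.032 0 0 .025 0;.032 0 0 0 0;.032 0 0 0 0;.032 0 0 0 0'; python3 go.py 387.3 373.2 162
```

```text
time: 12.08
tool_pos: [0.3892, 0.3747, 0.0535]
ee_rot: [3.14, 0.001, 2.823]
wrist_force: [-0.1, -0.2, 0.5]
width: 0.032
finger_force: 0.0
t 12.08 at [0.3892 0.3747 0.0535] yaw 161.7 rp [3.14e+00 1.00e-03] j6 -0.59 w 0.032 F [-0.1 -0.2  0.5] ff 0.0
dx dy [ 0.0013 -0.002 ] rows 0.1 turn -0.005
```

```bash
python3 wc.py comb .01 pics/w6.png
```

```text
(array([505.2, 356.3]), 53.4, 36.8, 71.3) c [510.6 348.2] px [266. 356.]
(array([557.7, 497.6]), 49.2, 21.1, -13.5) c [552.7 497.8] px [455. 346.]
(array([449.8, 372.8]), 24.3, 14.4, 71.5) c [450.7 372.1] px [273. 286.]
(array([394.4, 372. ]), 44.5, 14.4, -18.4) c [392.5 372.4] px [249. 216.]
```

View pics/w6.png

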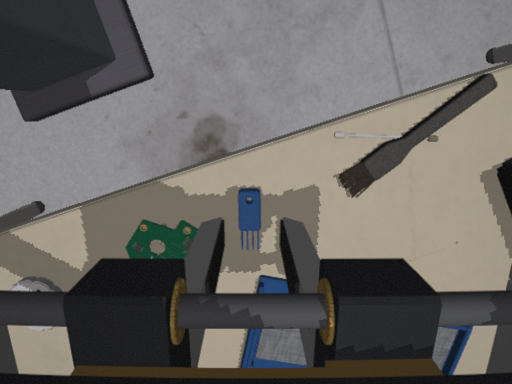

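The comb at (249,216) lies between the fingers and 2 mm left of centre, and the board is clear of the left finger.

```bash
python3 -m creep '.032 .003 -.002 .025 0;.032 0 0 .02 0;.032 0 0 .006 0;.032 0 0 0 0;.032 0 0 0 0;.032 0 0 0 0'; python3 go.py 386 374.5 162
```

```text
time: 12.63
tool_pos: [0.3864, 0.3743, 0.0036]
ee_rot: [3.139, 0.002, 2.824]
wrist_force: [0.3, -0.7, 0.3]
width: 0.0318
finger_force: 0.0
t 12.63 at [0.3864 0.3743 0.0036] yaw 161.8 rp [3.139e+00 2.000e-03] j6 -0.59 w 0.0318 F [ 0.3 -0.7  0.3] ff 0.0
dx dy [0.0005 0.0001] rows 0.0 turn -0.004
```

```bash
python3 -m creep '.005 0 0 0 0;.005 0 0 0 0;.005 0 0 0 0;.005 0 0 0 0;.005 0 0 0 0;.005 0 0 -.01 0;.005 0 0 -.03 0;.005 0 0 -.04 0;.005 0 0 -.02 0;.005 0 0 0 0;.005 0 0 0 0'; python3 go.py 630.7 195.7 231.2
```

```text
time: 13.55
tool_pos: [0.3859, 0.3739, 0.1034]
ee_rot: [3.139, 0.002, 2.824]
wrist_force: [-0.9, 0.6, -0.4]
width: 0.0153
finger_force: 30.0
t 13.55 at [0.3859 0.3739 0.1034] yaw 161.8 rp [3.139e+00 2.000e-03] j6 -0.59 w 0.0153 F [-0.9  0.6 -0.4] ff 30.0
dx dy [-0.2883 -0.0928] rows 7.6 turn -1.211
```

```bash
python3 -m creep '.005 -.036 -.0116 0 0;.005 -.036 -.0116 0 0;.005 -.036 -.0116 0 0;.005 -.036 -.0116 0 0;.005 -.036 -.0116 0 0;.005 -.036 -.0116 0 0;.005 -.036 -.0116 0 0;.005 -.036 -.0116 0 0;.005 0 0 0 -.121;.005 0 0 0 -.121;.005 0 0 0 -.121;.005 0 0 0 -.121;.005 0 0 0 -.121;.005 0 0 0 -.121;.005 0 0 0 -.121;.005 0 0 0 -.121;.005 0 0 0 -.121;.005 0 0 0 -.121'>/dev/null; python3 -m creep '.005 0 0 .02 0;.005 0 0 .02 0;.005 0 0 0 0'; python3 go.py 630.7 195.7 231.2; python3 wc.py comb .06 pics/w7.png
```

```text
time: 15.3
tool_pos: [0.625, 0.1941, 0.0538]
ee_rot: [3.133, -0.011, -2.249]
wrist_force: [-1.0, -0.5, -1.0]
width: 0.0153
finger_force: 30.0
t 15.3 at [0.625  0.1941 0.0538] yaw -128.9 rp [ 3.133 -0.011] j6 -2.25 w 0.0153 F [-1.  -0.5 -1. ] ff 30.0
dx dy [-0.0049 -0.0034] rows 0.1 turn -0.001
(array([574.7, 338. ]), 40.5, 14.8, 61.6) c [574.7 337.1] px [451. 350.]
(array([534.4, 295.4]), 44.3, 31.5, -29.2) c [534.3 290.8] px [471. 263.]
(array([630.8, 203.5]), 46.3, 16.3, 51.7) c [633.8 207.4] px [252. 261.]
```

View pics/w7.png

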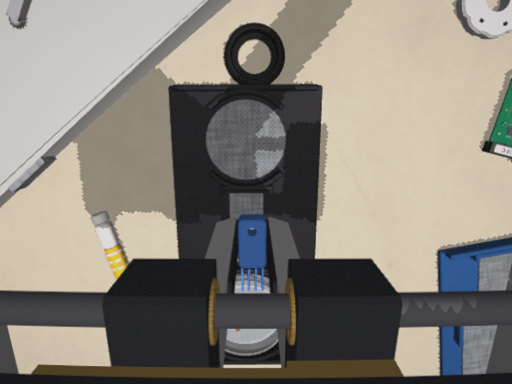

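The comb is held at (252,240), teeth toward the dish. The slot axis is at about x=246, slightly left, which agrees with the computed correction.

```bash
python3 -m creep '.005 -.004 -.003 0 0;.005 0 0 0 0;.005 0 0 0 0'|sed -n 2p; python3 go.py 630.7 195.7 231.2
```

```text
tool_pos: [0.6356, 0.1966, 0.0627]
t 15.6 at [0.6356 0.1966 0.0627] yaw -128.9 rp [-3.14e+00  2.00e-03] j6 -2.25 w 0.0159 F [0.7 0.5 0.1] ff 30.0
dx dy [0.0037 0.0032] rows 0.1 turn -0.001
```

```bash
python3 -m creep '.005 .0037 .003 0 0;.005 0 0 .02 0;.005 0 0 .015 0;.005 0 0 0 0;.005 0 0 0 0;.005 0 0 0 0;.005 0 0 0 0'|sed -n '2p;4p'; python3 go.py 630.7 195.7 231.2
```

```text
tool_pos: [0.6308, 0.1956, 0.0283]
wrist_force: [0.1, -0.0, 0.5]
t 16.18 at [0.6308 0.1956 0.0283] yaw -128.9 rp [-3.14e+00  2.00e-03] j6 -2.25 w 0.0157 F [ 0.1 -0.   0.5] ff 30.0
dx dy [-0.      0.0002] rows 0.0 turn -0.001
```

```bash
python3 -m creep '.005 0 0 .012 0;.005 0 0 .004 0;.005 0 0 0 0;.005 0 0 0 0'|sed -n '2p;4p'; for i in 1 2 3; do python3 -m creep '.005 0 0 .0015 0;.005 0 0 0 0;.005 0 0 0 0'|sed -n '2p;4p'; done
```

```text
tool_pos: [0.6292, 0.1952, 0.0095]
wrist_force: [-1.3, 0.6, 0.1]
tool_pos: [0.63, 0.1953, 0.0091]
wrist_force: [-0.2, 0.2, -0.9]
tool_pos: [0.6303, 0.1954, 0.0083]
wrist_force: [-0.1, -0.6, 3.8]
tool_pos: [0.6303, 0.1954, 0.0083]
wrist_force: [-2.8, -1.9, 8.7]
```

```bash
python3 -m creep '.032 0 0 0 0;.032 0 0 0 0;.032 0 0 0 0;.032 0 0 -.02 0;.032 0 0 -.04 0;.032 0 0 -.04 0;.07 0 0 -.03 0;.07 0 0 0 0;.07 0 0 0 0;.07 0 0 0 0'|sed -n '2p;4p'; python3 go.py 413.5 183.1 231.2;  python3 wc.py comb .016 pics/w8.png
```

```text
tool_pos: [0.6293, 0.1952, 0.1345]
wrist_force: [0.0, -0.1, -0.6]
t 18.1 at [0.6293 0.1952 0.1345] yaw -128.9 rp [ 3.14e+00 -2.00e-03] j6 -2.25 w 0.0553 F [ 0.  -0.1 -0.6] ff 0.0
dx dy [0.1448 0.1604] rows 5.4 turn -0.001
(array([517.7, 375.9]), 102.5, 100.0, 60.5) c [503.7 366.6] px [457. 238.]
(array([636.5, 205.7]), 45.8, 15.1, 51.0) c [639.8 209.6] px [251. 203.]
```

View pics/w8.png

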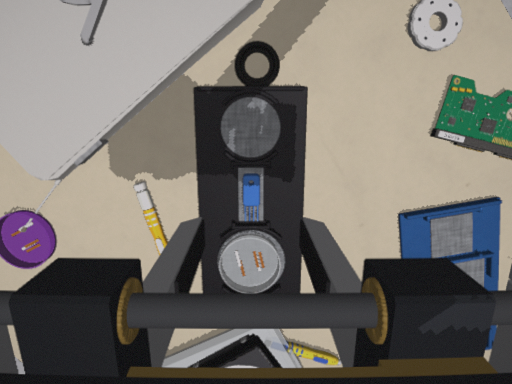

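The comb lies in its slot at (251,195) and the dish in its pocket. Next is the disc.

```bash
python3 -m creep '.07 .0241 .0267 0 0;.07 .0241 .0267 0 0;.07 .0241 .0267 0 0;.07 .0241 .0267 0 0;.07 .0241 .0267 0 0;.07 .0241 .0267 .02 0;.07 0 0 .03 0;.07 0 0 0 0;.07 0 0 0 0;.07 0 0 0 0;.07 0 0 0 0'|sed -n '2p;4p'; python3 go.py 413.5 183.1 231.2;  python3 wc.py comb .016 pics/w9.png >/dev/null
python3 - <<'E'
from h import *
s=snapshot("wrist"); im=s["color"]; print(proj(s,[.4135,.1831,.009]))
h=cv2.cvtColor(im,cv2.COLOR_BGR2HSV); m=((h[...,1]<25)&(h[...,2]>120)).astype(np.uint8)*255
m[:, :150]=0;m[:,360:]=0;m[290:]=0
m=cv2.morphologyEx(m,cv2.MORPH_CLOSE,np.ones((5,5)))
for c in cv2.findContours(m,cv2.RETR_EXTERNAL,cv2.CHAIN_APPROX_NONE)[0]:
    if cv2.contourArea(c)>500:
        P=ray(s,c.reshape(-1,2),.01); print(rect(P),cv2.minEnclosingCircle((P*1000).astype(np.float32)),c.min(0),c.max(0))
E
```

```text
tool_pos: [0.4161, 0.1835, 0.087]
wrist_force: [0.4, -0.7, 0.1]
t 19.07 at [0.4161 0.1835 0.087 ] yaw -128.9 rp [-3.141e+00  1.000e-03] j6 -2.17 w 0.0703 F [ 0.4 -0.7  0.1] ff 0.0
dx dy [0.002  0.0017] rows 0.1 turn -0.002
[[252.19452117 193.39256317]]
(array([413.1, 183.9]), 45.4, 41.8, 72.8) ((411.29248046875, 184.65679931640625), 22.96180534362793) [[228 167]] [[283 220]]
(array([316.2, 147.8]), 191.1, 68.3, 89.9) ((349.5770263671875, 147.72787475585938), 95.55518341064453) [[207   0]] [[359 202]]
```

```bash
python3 -m creep '.07 .001 .001 .04 0;.07 0 0 .03 0;.07 0 0 .012 0;.07 0 0 0 0;.07 0 0 0 0;.07 0 0 0 0'|sed -n '2p;4p'; python3 go.py 413.5 184 231.2
```

```text
tool_pos: [0.4142, 0.1835, 0.005]
wrist_force: [-0.7, 0.1, 0.4]
t 19.67 at [0.4142 0.1835 0.005 ] yaw -128.9 rp [-3.141e+00  1.000e-03] j6 -2.17 w 0.0698 F [-0.7  0.1  0.4] ff 0.0
dx dy [0.     0.0009] rows 0.0 turn -0.002
```

Place target: the disc pocket centre is (596.8,152.7).

```bash
python3 -m creep '.07 0 0 .0015 0;.03 0 0 0 0;.03 0 0 0 0;.03 0 0 0 0;.03 0 0 0 0;.03 0 0 0 0;.03 0 0 -.01 0;.03 0 0 -.03 0;.03 0 0 -.03 0;.03 0 0 0 0;.03 0 0 0 0;.03 0 0 0 0'; python3 go.py 596.8 152.7 231.2
```

```text
time: 20.67
tool_pos: [0.4126, 0.1831, 0.0724]
ee_rot: [3.142, -0.0, -2.249]
wrist_force: [-0.1, -0.3, -1.7]
width: 0.0445
finger_force: 30.0
t 20.67 at [0.4126 0.1831 0.0724] yaw -128.9 rp [ 3.142 -0.   ] j6 -2.17 w 0.0445 F [-0.1 -0.3 -1.7] ff 30.0
dx dy [-0.0919 -0.1624] rows 4.7 turn -0.001
```

```bash
python3 -m creep '.03 -.0184 -.0325 0 0;.03 -.0184 -.0325 0 0;.03 -.0184 -.0325 0 0;.03 -.0184 -.0325 0 0;.03 -.0184 -.0325 0 0;.03 0 0 0 0;.03 0 0 0 0;.03 0 0 0 0;.03 0 0 0 0'|sed -n '2p;4p'; python3 go.py 596.8 152.7 231.2
python3 - <<'E'
from h import *
s=snapshot("wrist");im=s["color"]
for P in ([.5968,.1527,.006],[.6364,.2027,.006]):
    u=proj(s,P)[0]; cv2.circle(im,tuple(int(v) for v in u),3,(0,0,255),1)
cv2.imwrite("pics/w10.png",im)
E
```

```text
tool_pos: [0.5954, 0.1531, 0.0717]
wrist_force: [0.1, -0.6, -0.8]
t 21.42 at [0.5954 0.1531 0.0717] yaw -128.8 rp [ 3.14e+00 -2.00e-03] j6 -2.3 w 0.0443 F [ 0.1 -0.6 -0.8] ff 30.0
dx dy [-0.0006 -0.0013] rows 0.0 turn -0.001
```

View pics/w10.png

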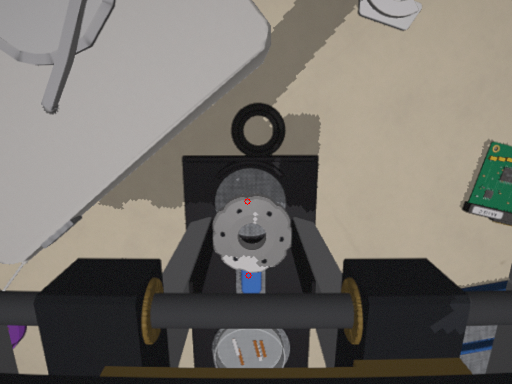

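The disc is held at (252,234) and the pocket's grey floor is centred at (250,200), so it is aligned within 2 mm. I'll lower it.

```bash
python3 -m creep '.03 0 0 .02 0;.03 0 0 .02 0;.03 0 0 .015 0;.03 0 0 .004 0;.03 0 0 0 0;.03 0 0 0 0;.03 0 0 0 0'|sed -n '2p;4p'; for i in 1 2 3; do python3 -m creep '.03 0 0 .0015 0;.03 0 0 0 0;.03 0 0 0 0'|sed -n '2p;4p'; done;  python3 go.py 596.8 152.7 231.2
```

```text
tool_pos: [0.598, 0.1532, 0.0154]
wrist_force: [0.3, 0.6, -0.6]
tool_pos: [0.5976, 0.1528, 0.0126]
wrist_force: [-0.1, -0.2, 0.1]
tool_pos: [0.5971, 0.1528, 0.0103]
wrist_force: [1.1, 0.6, -0.6]
tool_pos: [0.5972, 0.1527, 0.0088]
wrist_force: [-0.2, -0.2, -0.5]
t 22.8 at [0.5972 0.1527 0.0088] yaw -128.9 rp [ 3.142 -0.   ] j6 -2.3 w 0.0444 F [-0.2 -0.2 -0.5] ff 30.0
dx dy [0.0003 0.0003] rows 0.0 turn -0.001
```

```bash
for i in 1 2 ; do python3 -m creep '.03 0 0 .0012 0;.03 0 0 0 0;.03 0 0 0 0'|sed -n '2p;4p'; done
```

```text
tool_pos: [0.5972, 0.1528, 0.0087]
wrist_force: [-2.6, -0.9, 4.1]
tool_pos: [0.5973, 0.1528, 0.0087]
wrist_force: [-4.6, -1.4, 9.1]
```

```bash
python3 -m creep '.07 0 0 0 0;.07 0 0 0 0;.07 0 0 0 0;.07 0 0 -.02 0;.07 0 0 -.04 0;.07 0 0 -.04 0;.07 0 0 -.04 0;.09 0 0 0 0;.09 0 0 0 0'|sed -n '2p;4p'; python3 go.py 416.7 287.5 128.2
python3 - <<'E'
from h import *
s=snapshot("wrist");im=s["color"]
cv2.imwrite("pics/w11.png",im)
E
```

```text
tool_pos: [0.5993, 0.1531, 0.1502]
wrist_force: [-0.1, 0.2, -1.4]
t 24.05 at [0.5993 0.1531 0.1502] yaw -128.9 rp [-3.136  0.006] j6 -2.3 w 0.0799 F [-0.1  0.2 -1.4] ff 0.0
dx dy [0.0101 0.2265] rows 5.7 turn 1.796
```

View pics/w11.png

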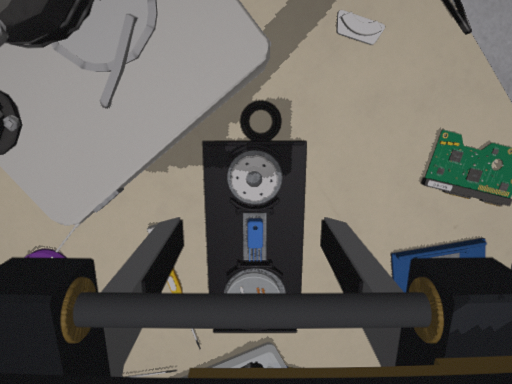

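The head tray is complete: disc at (253,178), comb at (254,237), dish below. Now the board.

```bash
python3 -m creep '.094 .0017 .0378 0 0;.094 .0017 .0378 0 0;.094 .0017 .0378 0 0;.094 .0017 .0378 0 0;.094 .0017 .0378 0 0;.094 .0017 .0378 0 0;.094 0 0 0 .12;.094 0 0 0 .12;.094 0 0 0 .12;.094 0 0 0 .12;.094 0 0 0 .12;.094 0 0 0 .12;.094 0 0 0 .12;.094 0 0 0 .12;.094 0 0 0 .12;.094 0 0 0 .12' >/dev/null
python3 -m creep '.094 0 0 0 .12;.094 0 0 0 .12;.094 0 0 0 .12;.094 0 0 0 .12;.094 0 0 0 .118;.094 0 0 0 0;.094 0 0 0 0;.094 0 0 0 0' >/dev/null
python3 go.py 416.7 287.5 128.2; python3 wc.py green .007 pics/w12.png
```

```text
t 26.1 at [0.4135 0.2868 0.1448] yaw 128.2 rp [-3.138 -0.   ] j6 -0.17 w 0.0943 F [-0.3  0.4 -0.1] ff 0.0
dx dy [-0.0014  0.0029] rows 0.1 turn 0.001
(array([411.5, 286.9]), 96.1, 50.0, -51.8) c [415.  282.9] px [251. 185.]
```

View pics/w12.png

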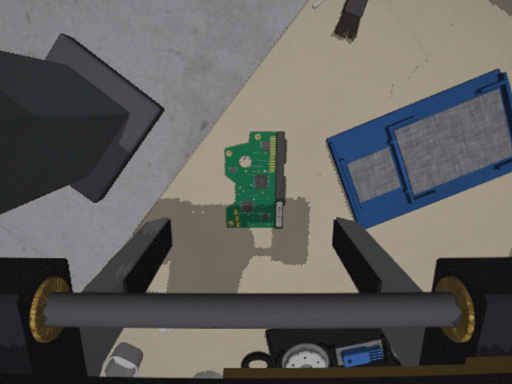

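The board is at (255,180), exactly aligned with the tool, with its strip on the right.

```bash
python3 -m creep '.094 -.001 .002 .04 0;.094 0 0 .04 0;.094 0 0 .04 0;.094 0 0 .016 0;.094 0 0 .005 0;.094 0 0 0 0;.094 0 0 0 0;.094 0 0 0 0'|sed -n '2p;4p';python3 go.py 416 288.5 128.2
```

```text
tool_pos: [0.4182, 0.2886, 0.0078]
wrist_force: [0.2, -0.4, -0.1]
t 26.82 at [0.4182 0.2886 0.0078] yaw 128.1 rp [3.137e+00 1.000e-03] j6 -0.17 w 0.094 F [ 0.2 -0.4 -0.1] ff 0.0
dx dy [ 0.0013 -0.0018] rows 0.1 turn -0.001
```

```bash
python3 -m creep '.094 0 0 .0045 0;.094 0 0 0 0;.094 0 0 0 0;.04 0 0 0 0;.04 0 0 0 0;.04 0 0 0 0;.04 0 0 0 0;.04 0 0 0 0;.04 0 0 0 0;.04 0 0 0 0;.04 0 0 0 0'|sed -n '2p;4,6p'; python3 -m creep '.04 0 0 -.01 0;.04 0 0 -.03 0;.04 0 0 -.03 0;.04 0 0 0 0;.04 0 0 0 0;.04 0 0 0 0'|sed -n '2p;4,6p'; python3 go.py 546.5 438.5 60.9
python3 wc.py green .077 pics/w13.png
```

```text
tool_pos: [0.4164, 0.2876, 0.001]
wrist_force: [-0.2, 0.5, 0.1]
width: 0.0565
finger_force: 30.0
tool_pos: [0.4162, 0.2876, 0.071]
wrist_force: [-0.2, -0.3, -0.5]
width: 0.0564
finger_force: 30.0
t 28.23 at [0.4162 0.2876 0.071 ] yaw 128.1 rp [-3.141  0.   ] j6 -0.17 w 0.0564 F [-0.2 -0.3 -0.5] ff 30.0
dx dy [0.0384 0.1957] rows 5.0 turn 1.173
(array([408.6, 292.2]), 85.3, 50.0, -52.0) c [411.8 290.5] px [249. 229.]
```

View pics/w13.png

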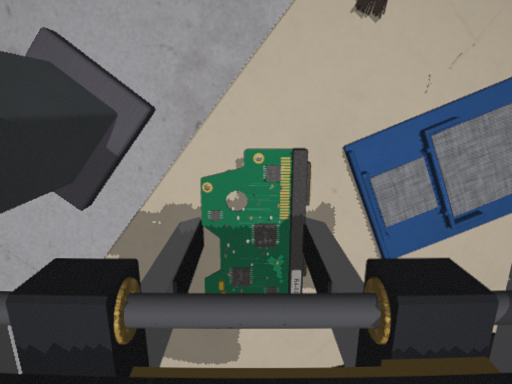

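The board is held across its solid part (56 mm), its far edge at row 150. I'll check how far that edge is from the TCP along its length.

```bash
python3 - <<'E'
from h import *
s=snapshot("wrist"); o=get_obs(); p=o["tool_pos"][:2]; y=o["ee_rot"][2]
for u in ((273,150),(306,200)):
    d=ray(s,[u],.078)[0]-p; print(u,"along",d@[np.cos(y),np.sin(y)],"across",d@[np.sin(y),-np.cos(y)])
E
python3 -m creep '.04 .0077 .039 0 0;.04 .0077 .039 0 0;.04 .0077 .039 0 0;.04 .0077 .039 0 0;.04 .0077 .039 0 0;.04 0 0 0 .12;.04 0 0 0 .12;.04 0 0 0 .12;.04 0 0 0 .12;.04 0 0 0 .12;.04 0 0 0 .12;.04 0 0 0 .12;.04 0 0 0 .12;.04 0 0 0 .12;.04 0 0 0 .093;.04 0 0 0 0;.04 0 0 0 0;.04 0 0 0 0'|sed -n '2p;4,6p';python3 go.py 546.5 438.5 60.9
python3 wc.py green .077 pics/w14.png
```

```text
(273, 150) along 0.050643143311598846 across 0.011561900287394173
(306, 200) along 0.02356956310415127 across 0.02982185259344419
tool_pos: [0.5457, 0.438, 0.0698]
wrist_force: [1.0, 0.2, -0.3]
width: 0.0572
finger_force: 30.0
t 29.83 at [0.5457 0.438  0.0698] yaw 61.0 rp [-3.141e+00  2.000e-03] j6 1.1 w 0.0572 F [ 1.   0.2 -0.3] ff 30.0
dx dy [0.0009 0.0005] rows 0.0 turn 0.002
(array([545.4, 447.3]), 84.7, 49.7, 60.9) c [545.2 443.9] px [249. 228.]
```

View pics/w14.png

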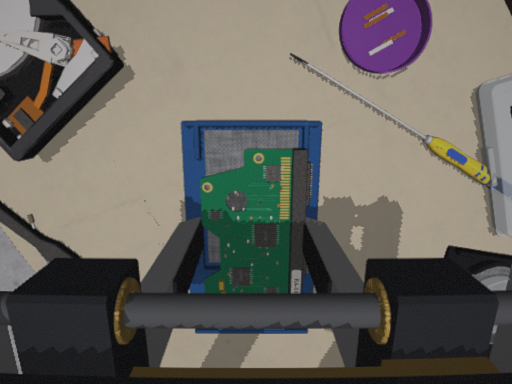

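The tray's far edge is at row 121 and its sides at columns 182 and 321, with the board inside them. I've now viewed 16 pictures, which is over the limit of 14, so I'll view no more and go on with numbers only. First I'll check the tray edges against the TCP.

Run:
```python
from h import *
s=snapshot("wrist"); o=get_obs(); p=o["tool_pos"][:2]; y=o["ee_rot"][2]
for u,z in (((251,121),.0125),((182,125),.0125),((321,125),.0125),((273,150),.078)):
    d=ray(s,[u],z)[0]-p; print(u,"along",d@[np.cos(y),np.sin(y)],"across",d@[np.sin(y),-np.cos(y)])
```

```text
(251, 121) along 0.06188400294616174 across -0.002123849108773215
(182, 125) along 0.05921347639054493 across -0.05106789794594389
(321, 125) along 0.05916316139989257 across 0.04750028386727294
(273, 150) along 0.04979203096899216 across 0.009530998998473083
```

```bash
python3 -m creep '.04 .001 -.0025 .02 0;.04 0 0 .02 0;.04 0 0 .012 0;.04 0 0 .004 0;.04 0 0 0 0;.04 0 0 0 0;.04 0 0 0 0'|sed -n '2p;4p'; for i in 1 2 3; do python3 -m creep '.04 0 0 .0015 0;.04 0 0 0 0;.04 0 0 0 0'|sed -n '2p;4p'; done
```

```text
tool_pos: [0.5453, 0.4409, 0.0166]
wrist_force: [0.5, -0.2, -1.0]
tool_pos: [0.5447, 0.4405, 0.0143]
wrist_force: [1.2, -0.6, -0.9]
tool_pos: [0.5443, 0.4403, 0.0119]
wrist_force: [-0.7, 0.3, 0.0]
tool_pos: [0.5443, 0.4403, 0.0103]
wrist_force: [0.6, -0.3, 0.3]
```

```bash
for i in 1 2 3 ; do python3 -m creep '.04 0 0 .0012 0;.04 0 0 0 0;.04 0 0 0 0'|sed -n '2p;4p'; done
```

```text
tool_pos: [0.5444, 0.4404, 0.0092]
wrist_force: [-0.3, 0.2, -0.2]
tool_pos: [0.5444, 0.4404, 0.008]
wrist_force: [-0.1, -0.9, -0.7]
tool_pos: [0.5446, 0.4405, 0.0071]
wrist_force: [1.3, 0.5, -0.5]
```

```bash
for i in 1 2 ; do python3 -m creep '.04 0 0 .0008 0;.04 0 0 0 0;.04 0 0 0 0'|sed -n '2p;4p'; done
```

```text
tool_pos: [0.5446, 0.4405, 0.0071]
wrist_force: [-1.6, -0.7, 4.4]
tool_pos: [0.5446, 0.4405, 0.0071]
wrist_force: [-2.8, -2.8, 6.9]
```

```bash
python3 -m creep '.08 0 0 0 0;.08 0 0 0 0;.08 0 0 0 0;.08 0 0 -.02 0;.08 0 0 -.04 0;.08 0 0 -.04 0;.08 0 0 -.04 0;.06 0 0 0 0;.06 0 0 0 0;.06 0 0 0 0'|sed -n '2p;4p'; python3 wc.py green .013 pics/w15.png; python3 wc.py comb .0125 pics/w15.png; python3 go.py 432 25.5 60.9
python3 - <<'E'
from h import *
# cup in the first top picture: outer contour at several heights + tray mask orientation
from bench import *
s=snapshot("top"); im=s["color"]; cv2.imwrite("pics/top2.png",im)
lab=cv2.cvtColor(im,cv2.COLOR_BGR2LAB).astype(int); d=np.abs(lab-np.array([165,128,135])).max(2)
for t in (9,14,20):
    m=(d>t).astype(np.uint8)*255; c=blob(m,(338,257,361,276)); 
    for z in (.012,.024): print(t,z,rect(ray(s,c,z)))
g=im[256:280,334:366].astype(int); print("\n".join(" ".join("%3d"%v for v in r) for r in g[...,0]))
E
```

```text
tool_pos: [0.5438, 0.4403, 0.1439]
wrist_force: [0.2, -0.1, -0.5]
(array([541.2, 444.3]), 97.0, 50.3, 60.8) c [540.1 440.6] px [250. 184.]
(array([532. , 416.9]), 174.0, 100.5, 60.9) c [534.3 422. ] px [255. 200.]
t 33.45 at [0.5431 0.4397 0.1418] yaw 60.9 rp [-3.139  0.005] j6 1.11 w 0.0606 F [ 0.6 -0.1  0.3] ff 0.0
dx dy [-0.4159  0.1043] rows 10.7 turn 0.0
9 0.012 (array([435.5,  26.5]), 57.9, 46.2, -89.0)
9 0.024 (array([436.5,  28.9]), 57.3, 45.7, -89.0)
14 0.012 (array([432.9,  23.8]), 52.2, 41.0, -89.0)
14 0.024 (array([434. ,  26.3]), 51.6, 40.6, -89.0)
20 0.012 (array([429.6,  23.8]), 39.4, 37.8, -80.2)
20 0.024 (array([430.7,  26.2]), 39.0, 37.4, -80.2)
157 158 158 158 158 158 157 158 158 158 158 158 158 158 158 158 158 157 158 156 156 157 156 157 158 155 156 156 157 158 158 158
158 157 158 158 158 158 158 156 157 158 157 157 158 158 157 158 157 158 157 158 157 156 156 156 157 157 157 158 159 158 158 159
159 158 157 157 158 158 158 157 157 157 158 158 158 158 158 156 156 157 156 157 157 157 156 157 157 157 158 158 158 158 159 159
158 158 158 158 157 159 157 157 157 158 158 
[... 1943 characters left out ...]
  81  81  83  80 108 156 165 158 157 157 159 159 159 159 158
158 157 157 158 157 157 157 158 159 158 159 167 175 151 108 126 144 144 156 172 173 173 158 157 157 156 157 160 167 167 171 171
158 158 158 159 157 157 157 159 158 158 156 158 145 142 171 175 177 176 176 174 175 174 175 174 174 175 175 174 174 174 173 174
159 158 159 159 157 157 158 159 159 159 159 158 159 159 165 174 174 173 173 173 173 173 172 172 173 174 174 175 176 176 176 176
158 157 157 157 157 157 157 157 158 159 158 158 157 158 164 174 173 173 172 173 173 173 173 173 173 163 141 142 130 101 119 142
158 158 160 160 160 160 159 158 158 158 157 157 158 157 164 174 173 172 173 172 173 173 173 173 173 164 155 166 157 177 177 165
```

The board lies in its pocket: its centre comes out at (546,442), and the pocket's is (546,442). I'll triangulate the microscope eyepieces before reaching for the cup beside them, and turn the tool to the cup's sides here, at about 10°.

```bash
python3 -m creep '.055 0 0 0 .1115;.055 0 0 0 .1115;.055 0 0 0 .1115;.055 0 0 0 .1115;.055 0 0 0 .1115;.055 0 0 0 .1115;.055 0 0 0 .1115;.055 0 0 0 .1115;.055 0 0 0 0;.055 0 0 0 0'|sed -n '2,3p'; python3 go.py 425 100 9.8
python3 - <<'E'
from h import *
a=snapshot("top");b=snapshot("scene")
def line(s,u):
    p0=np.r_[ray(s,[u],0.)[0],0];p1=np.r_[ray(s,[u],.3)[0],.3]; d=p1-p0; return p0,d/np.linalg.norm(d)
for t in ((404,238),(440,240)):
  for c in ((390,90),(394,86),(413,76)):
    p,d=line(a,t);q,e=line(b,c)
    k=np.linalg.lstsq(np.c_[d,-e],q-p,rcond=None)[0]; A=p+d*k[0];B=q+e*k[1]
    print(t,c,A.round(3),"gap",np.linalg.norm(A-B).round(3))
print("stage corner",ray(a,[[333,239]],.02))
E
```

```text
tool_pos: [0.5438, 0.44, 0.1433]
ee_rot: [3.14, 0.003, 0.174]
t 34.33 at [0.5438 0.44   0.1433] yaw 9.9 rp [3.14e+00 3.00e-03] j6 2.0 w 0.0549 F [ 0.8 -0.2 -0.2] ff 0.0
dx dy [-0.1758  0.3144] rows 9.0 turn 0.003
(404, 238) (390, 90) [ 0.517 -0.021  0.308] gap 0.016
(404, 238) (394, 86) [ 0.517 -0.018  0.316] gap 0.007
(404, 238) (413, 76) [ 0.518 -0.013  0.333] gap 0.031
(440, 240) (390, 90) [ 0.515 -0.09   0.31 ] gap 0.068
(440, 240) (394, 86) [ 0.515 -0.087  0.317] gap 0.059
(440, 240) (413, 76) [ 0.515 -0.082  0.33 ] gap 0.017
stage corner [[0.5044896 0.0698057]]
```

The eyepieces are at about (0.515, -0.018, 0.315) and the stage corner at (0.504, 0.070), so I'll approach the cup low from the +y side.

```bash
python3 -m creep '.055 -.0195 .0349 0 0;.055 -.0195 .0349 0 0;.055 -.0195 .0349 0 0;.055 -.0195 .0349 0 0;.055 -.0195 .0349 0 0;.055 -.0195 .0349 0 0;.055 -.0195 .0349 0 0;.055 -.0195 .0349 .02 0;.055 -.0195 .0349 .02 0;.055 0 0 0 0;.055 0 0 0 0;.055 0 0 0 0'|sed -n '2,3p'; python3 go.py 431 25.5 9.8
python3 - <<'E'
from h import *
s=snapshot("wrist"); im=s["color"]; cv2.imwrite("pics/w16.png",im)
u=proj(s,[[.431,.0255,.024],[.431,.0255,0]]); print(u.round(0))
c=u[0]; x,y=int(c[0]),int(c[1])
h=cv2.cvtColor(im,cv2.COLOR_BGR2HSV); g=cv2.cvtColor(im,cv2.COLOR_BGR2GRAY)
e=cv2.Canny(g,40,120)[y-50:y+50,x-50:x+50]
print("\n".join("".join("#" if v else "." for v in r) for r in e[::2,::1]))
E
```

```text
tool_pos: [0.4274, 0.1065, 0.1088]
ee_rot: [-3.141, -0.002, 0.171]
t 35.43 at [0.4274 0.1065 0.1088] yaw 9.8 rp [-3.141e+00 -2.000e-03] j6 1.51 w 0.0551 F [-0.2  0.3 -0.2] ff 0.0
dx dy [-0.0102  0.0805] rows 2.0 turn 0.0
[[350. 206.]
 [342. 198.]]
....................................................................................................
....................................................................................................
....................................................................................................
....................................................................................................
....................................................................................................
....................................................................................................
....................................................................................................
....................................................................................................
............................................
[... 3497 characters left out ...]
.......#......................#............................#.........###.#.##..###.#.#........
#.............#......................##..................................#..##.###..#........#....##
#.............##......................##................................................###..###.###
#...............#.......................#....................#####..................................
.#..............#........................#..................#.#..........####.##########..##........
..#..............#........................##........................##.#######.###......#..#.#...#.#
..##..............#........................##...................................................####
```

```bash
python3 - <<'E'
from h import *
s=snapshot("wrist")
P=ray(s,[[346.5,209],[327,209],[366,209],[346,190],[346,228]],.024); print((P*1000).round(1)); print("w",np.linalg.norm(P[1]-P[2]),np.linalg.norm(P[3]-P[4]))
P=ray(s,[[321,200]],0.); print("base left",P)
E
python3 -m creep '.06 -.005 .04 0 0;.06 -.003 .038 0 .03;.06 0 0 0 0;.06 0 0 0 0;.06 0 0 0 0'|sed -n '2,3p'
python3 - <<'E'
from h import *
s=snapshot("wrist"); im=s["color"]; cv2.imwrite("pics/w17.png",im)
u=proj(s,[[.431,.0255,.024],[.431,.0255,0]]); print(u.round(0))
x,y=int(u[0][0]),int(u[0][1])
e=cv2.Canny(cv2.cvtColor(im,cv2.COLOR_BGR2GRAY),40,120)[y-40:y+44,x-45:x+45]; print(x-45,y-40)
print("\n".join("".join("#" if v else "." for v in r) for r in e[::2]))
E
python3 go.py 431 25.5 8
```

```text
[[428.6  27.7]
 [425.8  44. ]
 [431.4  11.3]
 [444.6  32.1]
 [411.9  24. ]]
w 0.03317509912861299 0.033677062631463
base left [[0.42678575 0.04442833]]
tool_pos: [0.433, 0.029, 0.1088]
ee_rot: [-3.141, -0.001, 0.142]
[[258. 197.]
 [257. 190.]]
212 156
....##....................................................................................
....#.....................................................................................
....#.....................................................................................
....#.....................................................................................
...#......................................................................................
....##....................................................................................
.....#....................................................................................
.....#....................................................................................
.....#....................................................................................
.....#.......................
[... 2426 characters left out ...]
.
..........................................................................................
..........................................................................................
........................................................................#..###############
........................................................................########...##..#..
..........................................................................................
.....................................................................#....................
t 36.0 at [0.4327 0.0293 0.1086] yaw 8.2 rp [-3.141e+00 -1.000e-03] j6 1.36 w 0.06 F [ 0.4 -0.4 -0.1] ff 0.0
dx dy [-0.0023  0.0035] rows 0.1 turn 0.003
```

The tool is aligned with the cup's sides now (rim columns 236–273, both vertical), and its centre is about (430,28). I'll descend.

```bash
python3 -m creep '.06 -.0025 .001 .03 0;.06 0 0 .035 0;.06 0 0 .028 0;.06 0 0 .008 0;.06 0 0 0 0;.06 0 0 0 0;.06 0 0 0 0'|sed -n '2p;4p'; python3 -m creep '.02 0 0 0 0;.02 0 0 0 0;.02 0 0 0 0;.02 0 0 0 0;.02 0 0 0 0;.02 0 0 0 0;.02 0 0 0 0;.02 0 0 0 0'
```

```text
tool_pos: [0.4317, 0.027, 0.0092]
wrist_force: [-1.1, 0.2, 0.3]
time: 37.25
tool_pos: [0.4303, 0.0264, 0.0078]
ee_rot: [3.141, -0.001, 0.141]
wrist_force: [-1.3, 0.3, 5.3]
width: 0.0354
finger_force: 30.0
```

```bash
python3 -m creep '.02 0 0 -.01 0;.02 0 0 -.03 0;.02 0 0 -.03 0;.02 0 0 0 0;.02 0 0 0 0;.02 0 0 0 0'; python3 go.py 505.5 365.5 60.9
```

```text
time: 37.75
tool_pos: [0.4291, 0.0266, 0.0765]
ee_rot: [-3.141, 0.001, 0.141]
wrist_force: [0.4, -0.9, -1.4]
width: 0.0357
finger_force: 30.0
t 37.75 at [0.4291 0.0266 0.0765] yaw 8.1 rp [-3.141e+00  1.000e-03] j6 1.36 w 0.0357 F [ 0.4 -0.9 -1.4] ff 30.0
dx dy [ 0.1232 -0.3248] rows 8.7 turn -0.922
```

```bash
python3 -m creep '.02 .0137 -.0361 0 0;.02 .0137 -.0361 0 0;.02 .0137 -.0361 0 0;.02 .0137 -.0361 0 0;.02 .0137 -.0361 0 0;.02 .0137 -.0361 0 0;.02 .0137 -.0361 0 0;.02 .0137 -.0361 0 0;.02 .0137 -.0361 0 0;.02 0 0 0 -.115;.02 0 0 0 -.115;.02 0 0 0 -.115;.02 0 0 0 -.115;.02 0 0 0 -.115;.02 0 0 0 -.115;.02 0 0 0 -.115;.02 0 0 0 -.117;.02 0 0 0 0;.02 0 0 0 0'|sed -n 2,3p;  python3 -m creep '.02 0 0 0 0;.02 0 0 0 0'|sed -n '2p;4p';python3 go.py 505.5 365.5 60.9
python3 - <<'E'
from h import *
s=snapshot("wrist"); im=s["color"]; o=get_obs(); p=o["tool_pos"][:2]; y=o["ee_rot"][2]
h=cv2.cvtColor(im,cv2.COLOR_BGR2HSV); m=((h[...,0]>95)&(h[...,0]<125)&(h[...,1]>110)).astype(np.uint8)*255
c=max(cv2.findContours(m,cv2.RETR_EXTERNAL,cv2.CHAIN_APPROX_NONE)[0],key=cv2.contourArea).reshape(-1,2)
P=ray(s,c,.0125); d=P-p; al=d@[np.cos(y),np.sin(y)]; ac=d@[np.sin(y),-np.cos(y)]
print("px",c.min(0),c.max(0),"far",al.max(),"across for far part",ac[al>.08].min(),ac[al>.08].max(), rect(P))
E
```

```text
tool_pos: [0.5051, 0.3649, 0.075]
ee_rot: [-3.14, 0.003, 1.06]
tool_pos: [0.5058, 0.3653, 0.0763]
wrist_force: [-0.9, -0.2, -0.0]
t 39.5 at [0.5058 0.3653 0.0763] yaw 60.8 rp [-3.141e+00  1.000e-03] j6 1.04 w 0.036 F [-0.9 -0.2 -0. ] ff 30.0
dx dy [-0.     -0.0004] rows 0.0 turn -0.002
px [177   0] [323 235] far 0.14228809672370005 across for far part -0.05240352335857726 0.04676541064544028 (array([531.9, 417.3]), 168.9, 99.2, 60.9)
```

```bash
python3 -m creep '.02 .001 -.002 .02 0;.02 0 0 .02 0;.02 0 0 .01 0;.02 0 0 .005 0;.02 0 0 0 0;.02 0 0 0 0;.02 0 0 0 0'|sed -n '2p;4p'; for i in 1 2 3; do python3 -m creep '.02 0 0 .002 0;.02 0 0 0 0;.02 0 0 0 0'|sed -n '2p;4p'; done
```

```text
tool_pos: [0.5058, 0.3679, 0.0234]
wrist_force: [-0.0, -0.0, -0.1]
tool_pos: [0.5052, 0.3675, 0.0206]
wrist_force: [0.0, 0.9, 0.5]
tool_pos: [0.5048, 0.3673, 0.0179]
wrist_force: [-0.5, -0.5, -0.6]
tool_pos: [0.5048, 0.3673, 0.0158]
wrist_force: [-0.4, -0.0, 0.4]
```

```bash
for i in 1 2 ; do python3 -m creep '.02 0 0 .001 0;.02 0 0 0 0;.02 0 0 0 0'|sed -n '2p;4p'; done
```

```text
tool_pos: [0.5049, 0.3674, 0.0149]
wrist_force: [-0.2, 0.5, 0.4]
tool_pos: [0.5049, 0.3674, 0.014]
wrist_force: [1.0, -0.0, -0.3]
```

```bash
for i in 1 2 ; do python3 -m creep '.02 0 0 .001 0;.02 0 0 0 0;.02 0 0 0 0'|sed -n '2p;4p'; done
```

```text
tool_pos: [0.5051, 0.3675, 0.0139]
wrist_force: [-1.8, -1.5, 4.4]
tool_pos: [0.505, 0.3675, 0.0138]
wrist_force: [-4.2, -3.0, 8.6]
```

The cup is on the floor, at the expected height. I'll release, lift, back off and check all the parts by numbers.

```bash
python3 -m creep '.055 0 0 0 0;.055 0 0 0 0;.055 0 0 0 0;.055 0 0 -.02 0;.055 0 0 -.04 0;.055 0 0 -.04 0;.055 0 0 -.04 0;.055 -.036 0 0 0;.055 -.036 0 0 0;.055 -.036 0 0 0;.055 -.036 0 0 0;.055 0 0 0 0;.055 0 0 0 0;.055 0 0 0 0;.055 0 0 0 0'|sed -n '2p;4p'
cat > fin.py <<'E'
from h import *
for n in ("wrist","top"):
    s=snapshot(n); im=s["color"]; cv2.imwrite(f"pics/fin_{n}.png",im)
    h=cv2.cvtColor(im,cv2.COLOR_BGR2HSV); H,S,V=cv2.split(h); u=lambda b:(b*255).astype(np.uint8)
    for nm,m,z,mn in (("green",(H>40)&(H<90)&(S>60),.013,150),("blue",(H>95)&(H<125)&(S>110),.0125,60),("bright",(S<30)&(V>165),.016,40)):
        for c in cv2.findContours(u(m),cv2.RETR_EXTERNAL,cv2.CHAIN_APPROX_NONE)[0]:
            if cv2.contourArea(c)>mn:
                P=ray(s,c.reshape(-1,2),z); r=rect(P)
                if .3<P[:,0].mean()<.75 and 0<P[:,1].mean()<.55 and r[1]<300: print(n,nm,r,"px",c.reshape(-1,2).mean(0).round())
E
python3 fin.py
```

```text
tool_pos: [0.4357, 0.2425, 0.1521]
wrist_force: [-0.3, -0.3, -0.3]
wrist blue (array([636.3, 206.5]), 44.6, 21.3, 51.6) px [454. 115.]
wrist blue (array([501.7, 363.1]), 99.9, 54.3, -29.1) px [252.  34.]
wrist bright (array([595.2, 155.1]), 42.2, 40.7, 69.5) px [437. 181.]
wrist bright (array([503.4, 365.9]), 24.0, 22.5, -29.1) px [252.  28.]
top green (array([542. , 442.1]), 99.5, 50.6, 61.2) px [191. 221.]
top blue (array([533. , 414.3]), 174.9, 101.9, 60.9) px [201. 226.]
top bright (array([384.6,  90.9]), 87.6, 53.6, 22.5) px [324. 283.]
top bright (array([597.9, 152.6]), 42.0, 41.0, 64.5) px [301. 202.]
```

All five parts measure within 3 mm of their pocket centres and at the right angles, and each made floor contact at the expected height. I'm handing in.

```bash
python3 -c "
from bench import *
o=get_obs();print(o['time'],o['finger_force']);print(close_job())"
```

```text
43.2333 0.0
the job is handed in; nothing more can be done
None
```

Both kits are made up and the job was handed in at 43 s: the dish, comb and disc are in the black tray, the board and cup are in the blue tray, and the magnet was never touched, but I viewed 16 pictures against the limit of 14.

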